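# Shut the hopper gate until its catch clicks

### The job

The yellow parts hopper on the bench is about to be refilled: push the sliding gate under it fully shut, until its spring catch clicks down behind the gate's lug. Leave the gate of the green hopper open as it is.

Things in the scene. Friction and masses are not known exactly. Their poses are not given: they have to be found in the camera images.
- yellow_push (a point): Middle of the push face of the yellow hopper's gate handle, 85 mm above the bench; moves with the gate. Handle: upright black tab 22 mm wide (y), 10 thick (from this face to +x), 42 high (64 to 106 mm above the bench). x is level and points the way the gate slides shut, to the robot's right; z is up. The stand is fixed. The green hopper beside it differs only in colour; they may swap places.
- yellow_gate (a joint): Yellow hopper's gate, m: 0 fully open, 0.050 fully shut (hard stop). Friction about 4 N, stays where left; from about 0.024 on a lug lifts the catch (a few N more), which drops behind it at about 0.043 and then holds it. Gate runs between two rails, tops 67 mm above the bench, 52 mm apart, reaching 5 mm out past the open push face. Nothing else stands before the push face.
- yellow_catch (a joint): Yellow hopper's spring catch, a vertical pin with a red knob on a bridge over the gate, m: 0 down (at rest, and once clicked behind the lug), up to 0.006 riding on the lug. It works by itself. With the gate shut the bridge (knob top 117 mm high, 124 lifted) is 17 mm past the tab's back; the round hopper cup (80 mm wide, rim 130 mm high) has its middle 90 mm past the push face.
- green_gate (a joint): Green hopper's gate, m: 0 fully open, 0.050 shut, built as on the yellow one. To be left open as it is.

How it is judged:
By the outcome, as a careful person would: the job done as asked, in the order asked, and still so for the second after the job is handed in, with the robot touching nothing.
It also fails if it takes over 22 s, if anything falls off the work surface, if the arm or the gripper's body presses on something with over 40 N, if the wrist force passes 120 N, or if a joint passes its speed limit or range.

### The arm

A 6-joint arm with a two-finger parallel gripper is mounted at the origin on a cart in front of the work surface, level with it; the furniture and walls round the work are solid. World frame = base frame: x ahead of the robot, y to its left, z up, the work surface at z = 0. Lengths are in m, angles in rad, forces in N, time in s.
With the tool pointing down it reaches from about 0.275 to 0.825 m from the base axis. Payload 4.9 kg.
Tool frame: the origin (TCP) lies midway between the tips of the shut fingers; the grasp point (between the pads) lies 19 mm behind it (grip_point_offset is the distance from the TCP to the grasp point, in m); z points along the fingers, y is the line along which they close (so a half turn about z gives the same grasp; the last joint's range is limited). The gripper opens to 85 mm and grips with 20 to 120 N. Pads are 22 mm wide; open, the fingers measure 114 mm over their backs; the gripper's body (76 mm by 85 mm) begins 54 mm behind the grasp point. The pads swing forward as they close: fully open they stand 13 mm farther back than shut.
Start: joints at [1.018, 0.326, -0.193, 1.052, 0, 1.437], TCP at [0.224, 0.502, 0.231] pointing down, gripper open.
Joint ranges: [-2.65, 2.65], [-0.97, 1.79], [-1.3, 1.35], [-1.93, 2.1], [-1.47, 1.37], [-3.14, 3.14]. Speed limits (rad/s): [2.57, 2.57, 3.14, 3.14, 3.14, 3.14].

### API

Orientations are given as a rotation vector (axis times angle).
In Python, from cell import * gives the robot as it stands. Calls block until the motion is done:
- movep(position, orientation): joint-space move of the TCP to a pose.
- move_l(position, velocity=0.15, rot=None, until_force=None): straight line of the TCP; rot=None keeps the orientation; velocity is the mean speed in m/s. With until_force (N) it stops when the force on the tool has changed by that much, and returns True; else False.
- set_joints(angles): joint-space move.
- let_go() and grab(newtons=None): open the fingers fully, or close them until they stop; newtons is the grip in N (None keeps the last).
- sleep(seconds).
- ik(position, orientation): joint angles nearest the present ones, or None.
- get_state(): the state.
- grab_frame(name): name is "side" or "top" or "wrist"; returns a dict with "img" (384x512x3 uint8, red, green, blue), "fx", "fy", "cx", "cy" (pixels), "cam_to_world" (4x4, takes a point from camera to world coordinates); the wrist camera has in their place "T_tool_cam" (4x4, takes a point from camera to tool coordinates, whose origin is the TCP and whose axes are the flange's). Camera axes: x right, y down, z forward; pixel columns grow to the right and rows downward; lengths in m; the calibration is good to about 2 mm. A picture is of the moment at which its call begins: read the wrist's pose just before it. There is no depth.
A pose or a line that the arm cannot do raises MotionError and nothing moves.
- sign_off(): hands the job in; it is judged then, once.
Trained networks look in the newest picture that a camera, given by its name, has taken for a name from the list of things; names that differ only in an ending like _2 or _b are one class to them, and where a whole thing is asked for, a point or a joint stands for the part that bears it (a point fixed in the world has none). Each returns a list of dicts, best first, with "score" (0 to 1); they miss things now and then, are a little off and sometimes report something else, mostly with a low value. They report only what shows in the picture. A call takes as long as a camera call.
- spot_in(camera, name): "centre" ([column, row] in pixels, amid what is visible of it).
- silhouettes(camera, name): "mask" (384x512 bool, what is visible of it) and "centre" ([column, row] in pixels, amid what is visible of it).
- tip_of(camera, name): "centre" ([column, row] in pixels: a listed point, or the origin of a listed thing).
The state is a dict: "clock": time; "q": joint angles; "joint_velocities": joint speeds; "tau": joint torques, N m; "position": TCP position; "eef_rot": TCP orientation; "contact_force": force on the tool from outside, world axes, zero at the start; "wrist_torque": the same for the moment, N m; "finger_gap": opening from 0.0 (shut) to 1.0 (fully open); "grasp_force": force on a finger pad.
Only numpy, scipy, OpenCV 4.12 (cv2) and the standard library are available. Lean on these libraries where they do the work, as an engineer would, in place of code of your own. Each camera call takes 0.05 s, during which the arm holds its last target. There are 200 camera calls.

## Working session

There is one attempt and no reset: what is moved stays moved. The work goes in short steps, each a Python script; the robot and the scene stay as the last script left them, time stands still between calls to the robot, and variables do not carry over. Pictures are saved under pics/ and viewed, at most 10 in all, crops included, and the job is handed in when it is done.

```bash
mkdir -p pics
python3 - <<'E'
from cell import *
import cv2,numpy as np
ims=[]
for c in ("side","top"):
    f=grab_frame(c); ims.append(f["img"])
    print(c,f["fx"],f["cx"],f["cy"],np.round(f["cam_to_world"],3).tolist())
    for n in("yellow_push","green_gate","yellow_catch"):
        print(n,[(np.round(d["centre"]),round(d["score"],2)) for d in tip_of(c,n)],[(np.round(d["centre"]),round(d["score"],2)) for d in spot_in(c,n)])
    cv2.imwrite(f"pics/{c}0.png",cv2.cvtColor(f["img"],cv2.COLOR_RGB2BGR))
s=get_state();print(s["clock"],s["position"],s["eef_rot"])
E
```

```text
side 447.5605157207415 254.4039745766782 193.87751918112562 [[0.999, 0.002, 0.048, 0.426], [-0.043, -0.428, 0.903, -1.152], [0.022, -0.904, -0.428, 0.48], [0.0, 0.0, 0.0, 1.0]]
yellow_push [(array([225., 192.]), 0.55)] [(array([227., 187.]), 0.67)]Traceback (most recent call last):
  File "<stdin>", line 8, in <module>
ValueError: it knows: yellow_push
```

Run:
```python
from cell import *
import cv2,numpy as np
for c in ("side","top"):
    f=grab_frame(c)
    cv2.imwrite(f"pics/{c}0.png",cv2.cvtColor(f["img"],cv2.COLOR_RGB2BGR))
    print(c,f["fx"],f["cx"],f["cy"],np.round(f["cam_to_world"],3).tolist())
    n="yellow_push"
    print(n,[(np.round(d["centre"],1),round(d["score"],2)) for d in tip_of(c,n)],[(np.round(d["centre"]),round(d["score"],2)) for d in spot_in(c,n)])
s=get_state();print(s["clock"],s["position"],s["eef_rot"])
```

```text
side 447.5605157207415 254.4039745766782 193.87751918112562 [[0.999, 0.002, 0.048, 0.426], [-0.043, -0.428, 0.903, -1.152], [0.022, -0.904, -0.428, 0.48], [0.0, 0.0, 0.0, 1.0]]
yellow_push [(array([220.8, 192.4]), 0.69)] [(array([224., 188.]), 0.62)]
top 424.75557604893174 256.2876255158283 185.7138254907303 [[0.029, -0.993, 0.114, 0.377], [-0.999, -0.025, 0.043, -0.412], [-0.039, -0.115, -0.993, 0.951], [0.0, 0.0, 0.0, 1.0]]
yellow_push [(array([222.3, 217.5]), 0.67)] [(array([243., 222.]), 0.59)]
0.45 [0.22362232 0.50243512 0.23120325] [-6.53019867e-01 -3.07293464e+00  2.69021057e-04]
```

View pics/side0.png

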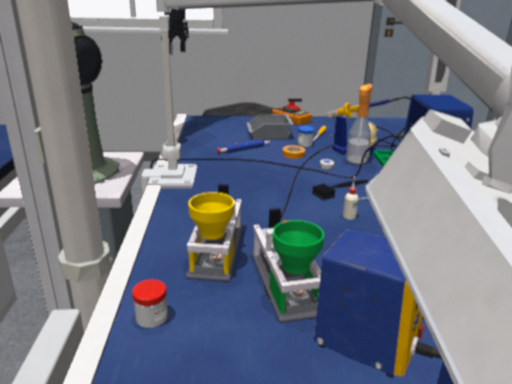

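View pics/top0.png

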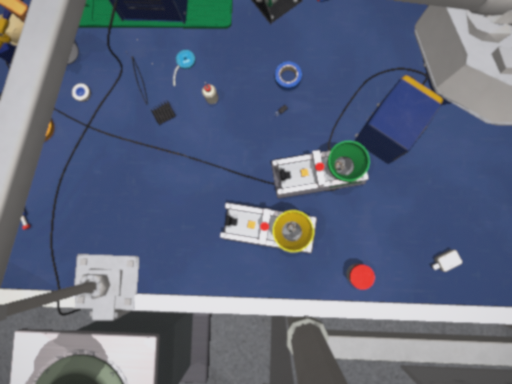

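The side view shows the yellow hopper at (212,215), its black tab at about (223,189). The top view shows its tab at about (231,219), with the gate pushing towards the right of the image (−y); the green hopper is beside it at (348,160). Next I triangulate and look with the wrist camera.

```bash
cat > h.py <<'E'
from cell import *
import cv2,numpy as np
from scipy.spatial.transform import Rotation as R
def snap(c):
    s=get_state(); f=grab_frame(c)
    if c=="wrist":
        T=np.eye(4);T[:3,:3]=R.from_rotvec(s["eef_rot"]).as_matrix();T[:3,3]=s["position"]
        f["cam_to_world"]=T@f["T_tool_cam"]
    return f
def ray(f,px):
    M=f["cam_to_world"]; d=M[:3,:3]@[(px[0]-f["cx"])/f["fx"],(px[1]-f["cy"])/f["fy"],1]
    return M[:3,3],d/np.linalg.norm(d)
def tri(rays):
    A=0;b=0
    for o,d in rays:
        P=np.eye(3)-np.outer(d,d);A=A+P;b=b+P@o
    return np.linalg.solve(A,b)
def atz(r,z): return r[0]+r[1]*(z-r[0][2])/r[1][2]
def save(f,n): cv2.imwrite(f"pics/{n}.png",cv2.cvtColor(f["img"],cv2.COLOR_RGB2BGR))
def down(ux):  # tool x along ux (level), z down
    x=np.array([ux[0],ux[1],0.])/np.hypot(*ux[:2]);z=np.array([0,0,-1.]);return R.from_matrix(np.column_stack([x,np.cross(z,x),z])).as_rotvec()
E
python3 - <<'E'
from h import *
r={}
for c in("side","top"):
    f=snap(c); r[c]=f
    p=[d["centre"] for d in tip_of(c,"yellow_push")]; print(c,p)
    r[c+"r"]=ray(f,p[0])
p=tri([r["sider"],r["topr"]]);print("tip tri",p)
print("seen tab", tri([ray(r["side"],(223,189)),ray(r["top"],(231,219))]))
t=r["top"]; tab=atz(ray(t,(231,219)),.1);cup=atz(ray(t,(293,231)),.13);kn=atz(ray(t,(265,226)),.117)
print(tab,kn,cup)
for h in(.28,.33):
  for sgn in(1,-1):
    u=(cup-tab)*sgn
    print(h,sgn,ik([tab[0],tab[1]+.03,h],down(u)))
print(get_state()["q"])
cv2.imwrite("pics/topc.png",cv2.resize(cv2.cvtColor(t["img"],4)[185:270,205:335],None,fx=6,fy=6,interpolation=cv2.INTER_CUBIC))
E
```

```text
side [[225.8, 192.8]]
top [[222.5, 217.4]]
tip tri [ 0.41028427 -0.30686333  0.0817421 ]
seen tab [ 0.40594531 -0.3262712   0.09944733]
[ 0.40640918 -0.32630434  0.1       ] [ 0.3940367  -0.39514222  0.117     ] [ 0.38576155 -0.44929735  0.13      ]
0.28 1 [-0.77683883  0.20952576 -0.22409639  1.13717418  0.         -2.18130966]
0.28 -1 [-0.77683883  0.20952576 -0.22409639  1.13717418  0.          0.96028299]
0.33 1 [-0.77683883  0.19022905 -0.1220966   1.25847068  0.         -2.18130966]
0.33 -1 [-0.77683883  0.19022905 -0.1220966   1.25847068  0.          0.96028299]
[ 1.01777851e+00  3.26143118e-01 -1.92565733e-01  1.05198608e+00
  2.37303589e-05  1.43661433e+00]
```

View pics/topc.png

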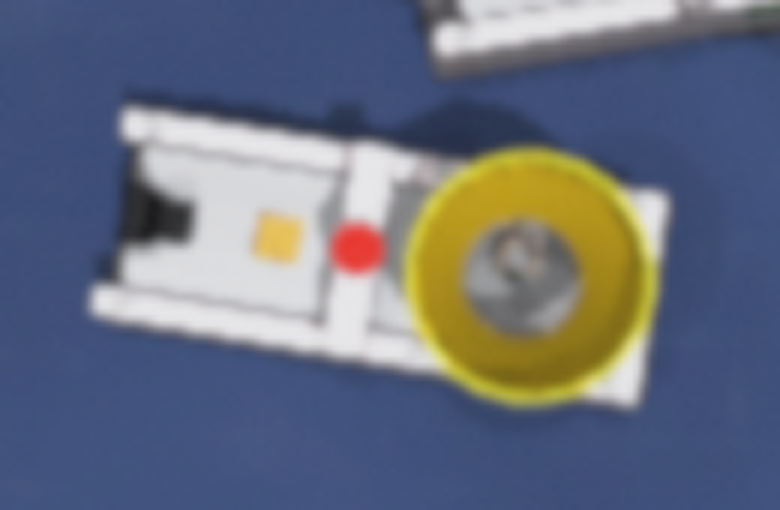

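The crop shows the tab top at about pixel (230,219) with the rails sloping about 0.17 in the image. A stand with a pole near (107,285) in the top view may sit in the arm's sweep, so I check that first.

Run:
```python
from h import *
f=snap("side");t=snap("top");w=snap("wrist")
b=atz(ray(t,(93,288)),.02);print("pole base",b, "side base",atz(ray(f,(170,160)),.02), "edge",atz(ray(t,(200,300)),0))
# height of pole pts at its y plane
for px in((166,15),(168,0),(177,30),(230,30),(75,30)):
    o,d=ray(f,px);k=(b[1]-o[1])/d[1];print(px,o+d*k)
a=cv2.resize(f["img"][0:210,40:260],None,fx=2.7,fy=2.7,interpolation=cv2.INTER_CUBIC)
w2=cv2.resize(w["img"],(266,200))
a=np.pad(a,((0,33),(0,0),(0,0)))[:600,:534]
o=np.zeros((600,800,3),np.uint8);o[:,:534]=a;o[:200,534:]=w2
o[200:400,534:]=cv2.resize(t["img"][180:384,0:266],(266,200))
save({"img":o},"pole")
```

```text
pole base [ 0.25078083 -0.02202826  0.02      ] side base [0.24771956 0.04110718 0.02      ] edge [ 0.23043805 -0.25438763  0.        ]
(166, 15) [ 0.26887167 -0.02202826  0.40589292]
(168, 0) [ 0.27543691 -0.02202826  0.43817134]
(177, 30) [ 0.29267921 -0.02202826  0.37331463]
(230, 30) [ 0.41795352 -0.02202826  0.37559661]
(75, 30) [ 0.05488905 -0.02202826  0.36898308]
```

View pics/pole.png

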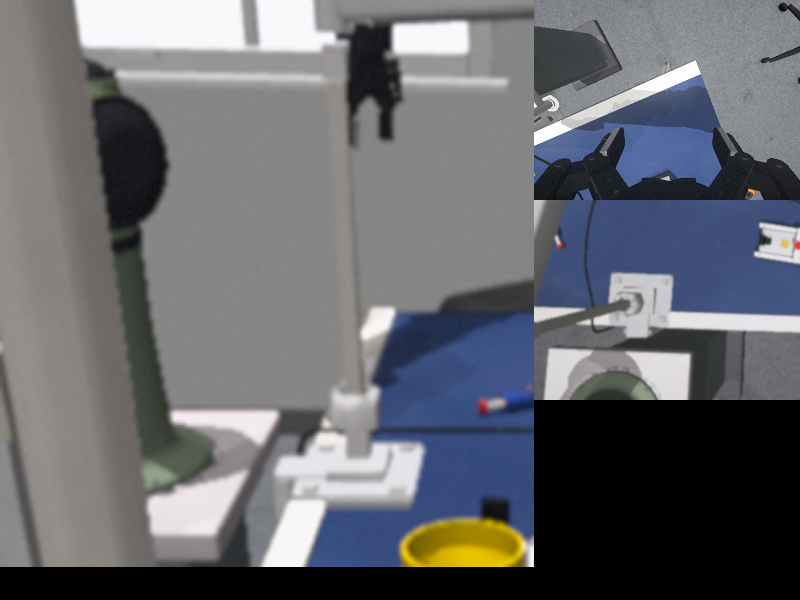

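The view shows a vertical pole clamped at the bench edge near (0.25, −0.02), over 0.4 m tall, with a beam on top of it. It stands between the arm (at left) and the hopper. I fit the arm's geometry so I can plan a folded sweep past it.

Run:
```python
from h import *
from scipy.optimize import least_squares
f=snap("side");t=snap("top")
def proj(f,p):
    c=np.linalg.inv(f["cam_to_world"])@np.append(p,1);return c[0]/c[2]*f["fx"]+f["cx"],c[1]/c[2]*f["fy"]+f["cy"]
for px in((85,0),(50,80),(15,170),(30,40),(60,120)):
    for z in np.arange(.3,.8,.05):
        p=atz(ray(t,px),z);u=proj(f,p)
        if -40<u[1]<20: print(px,np.round(p,2),np.round(u))
D=[]
for r in(.3,.4,.5,.6,.7):
    for z in(.1,.25,.4):
        for pitch in(np.pi/2,.9,.3):
            rot=R.from_euler('y',np.pi/2+pitch).as_rotvec()  # z axis to +x tilted down by pitch
            try:q=ik([r*.8,-r*.6,z],(R.from_euler('z',np.arctan2(-.6,.8))*R.from_rotvec(rot)).as_rotvec())
            except Exception as e: q=None
            if q is not None: D.append((r,z,pitch,*q))
D=np.array(D);print(len(D))
def fk(p,q2,q3,q4):
    H,L1,Lo,L2,Lt,r0=p;a=q2-q3;b=a+q4
    return r0+L1*np.sin(q2)+Lo*np.cos(q2)+L2*np.cos(a)+Lt*np.cos(b),H+L1*np.cos(q2)-Lo*np.sin(q2)-L2*np.sin(a)-Lt*np.sin(b)
g=lambda p:np.concatenate([x-y for x,y in zip(fk(p,D[:,4],D[:,5],D[:,6]),(D[:,0],D[:,1]))])
s=least_squares(g,[.2,.3,.05,.3,.25,0]);print(s.x,abs(g(s.x)).max())
print(D[:3])
```

```text
(85, 0) [ 0.67 -0.16  0.45] [351.   1.]
(85, 0) [ 0.64 -0.19  0.5 ] [343. -27.]
(50, 80) [ 0.56 -0.13  0.45] [298.  -1.]
(50, 80) [ 0.54 -0.16  0.5 ] [292. -28.]
(15, 170) [ 0.45 -0.09  0.45] [243.  -3.]
(15, 170) [ 0.44 -0.13  0.5 ] [240. -29.]
(30, 40) [ 0.61 -0.1   0.45] [320.  -1.]
(30, 40) [ 0.59 -0.13  0.5 ] [313. -27.]
(60, 120) [ 0.51 -0.15  0.45] [274.  -1.]
(60, 120) [ 0.5  -0.17  0.5 ] [270. -29.]
33
[0.37019109 0.50973504 0.02853735 0.401629   0.43005768 0.01743369] 0.06680583370708013
[[ 3.00000000e-01  1.00000000e-01  1.57079633e+00 -8.91364628e-01
   2.82793589e-02 -9.63285121e-01  5.79231846e-01 -4.44089210e-16
  -2.47863519e-01]
 [ 3.00000000e-01  2.50000000e-01  1.57079633e+00 -8.91364628e-01
  -1.74675955e-01 -6.94959347e-01  1.05051293e+00 -4.44089210e-16
  -2.47863519e-01]
 [ 3.00000000e-01  2.50000000e-01  9.00000000e-01 -1.36618406e+00
  -8.21125240e-01 -1.15330264e+00  7.01743483e-01  4.23695994e-01
  -6.04496289e-01]]
```

Run:
```python
from h import *
from scipy.optimize import least_squares
D=[];off=.3*np.sin(.891364628-np.arctan2(.6,.8));print(off)
j=-.6;u=np.array([np.cos(j),np.sin(j)]);n=np.array([-u[1],u[0]])
for r in(.28,.4,.5,.6,.7):
    for z in(.1,.25,.4,.6):
        for pitch in(np.pi/2,.9,.3,-.5):
            q=ik([*(r*u+off*n),z],(R.from_euler('z',j)*R.from_euler('y',np.pi/2+pitch)).as_rotvec())
            if q is not None and abs(q[4])<.01 and abs(q[0]-j)<.01: D.append((r,z,pitch,*q))
D=np.array(D);print(len(D))
def fk(p,q2,q3,q4):
    H,L1,Lo,L2,Lt,r0=p;a=q2-q3;b=a+q4
    return r0+L1*np.sin(q2)+Lo*np.cos(q2)+L2*np.cos(a)+Lt*np.cos(b),H+L1*np.cos(q2)-Lo*np.sin(q2)-L2*np.sin(a)-Lt*np.sin(b)
g=lambda p:np.concatenate([x-y for x,y in zip(fk(p,D[:,4],D[:,5],D[:,6]),(D[:,0],D[:,1]))])
s=least_squares(g,[.2,.3,.05,.3,.25,0]);print(s.x,abs(g(s.x)).max())
D[:,3:];print(abs(D[:,4]-D[:,5]+D[:,6]-D[:,2]).max())
def pts(q):
    H,L1,Lo,L2,Lt,r0=s.x;P=[(r0,H)]
    P.append((P[-1][0]+L1*np.sin(q[1])+Lo*np.cos(q[1]),P[-1][1]+L1*np.cos(q[1])-Lo*np.sin(q[1])))
    a=q[1]-q[2];P.append((P[-1][0]+L2*np.cos(a),P[-1][1]-L2*np.sin(a)))
    b=a+q[3];P.append((P[-1][0]+Lt*np.cos(b),P[-1][1]-Lt*np.sin(b)));return np.round(P,3).tolist()
print(pts([1.018,.326,-.193,1.052]));print(pts([0,0,1.3,0]));print(pts([0,-.4,1.1,0]))
print(pts([-.777,.2095,-.224,1.137]))
```

```text
0.07360000002189064
46
[ 0.33511942  0.54547208  0.02362719  0.40200612  0.42949042 -0.00174338] 0.06428593904041346
8.881784197001252e-16
[[-0.002, 0.335], [0.195, 0.844], [0.544, 0.645], [0.544, 0.215]]
[[-0.002, 0.335], [0.022, 0.881], [0.129, 1.268], [0.244, 1.682]]
[[-0.002, 0.335], [-0.192, 0.847], [-0.164, 1.248], [-0.134, 1.676]]
[[-0.002, 0.335], [0.135, 0.864], [0.5, 0.695], [0.5, 0.265]]
```

Run:
```python
from h import *
from scipy.optimize import least_squares
s=get_state();off=.0736
def pose(j,r,z,rot=None):
    u=np.array([np.cos(j),np.sin(j)]);n=np.array([-u[1],u[0]]);return [*(r*u+off*n),z]
for r in(.28,.32,.36,.42):
    for z in(.5,.55,.6,.65,.7,.75):
        q=ik(pose(1.018,r,z),s["eef_rot"])
        print(r,z,None if q is None else np.round(q,2))
```

```text
0.28 0.5 [ 1.02 -0.21 -0.09  1.69  0.    1.44]
0.28 0.55 [ 1.02 -0.18  0.06  1.81  0.    1.44]
0.28 0.6 [ 1.02 -0.13  0.24  1.94  0.    1.44]
0.28 0.65 [ 1.02 -0.06  0.45  2.08  0.    1.44]
0.28 0.7 None
0.28 0.75 None
0.32 0.5 [ 1.02 -0.13 -0.03  1.67  0.    1.44]
0.32 0.55 [ 1.02 -0.1   0.12  1.8   0.    1.44]
0.32 0.6 [ 1.02 -0.05  0.31  1.93  0.    1.44]
0.32 0.65 [1.02 0.01 0.52 2.08 0.   1.44]
0.32 0.7 None
0.32 0.75 None
0.36 0.5 [ 1.02 -0.06  0.03  1.66  0.    1.44]
0.36 0.55 [ 1.02 -0.03  0.19  1.79  0.    1.44]
0.36 0.6 [1.02 0.02 0.38 1.93 0.   1.44]
0.36 0.65 [1.02 0.09 0.61 2.09 0.   1.44]
0.36 0.7 None
0.36 0.75 None
0.42 0.5 [1.02 0.06 0.15 1.66 0.   1.44]
0.42 0.55 [1.02 0.09 0.32 1.8  0.   1.44]
0.42 0.6 [1.02 0.15 0.52 1.94 0.   1.44]
0.42 0.65 None
0.42 0.7 None
0.42 0.75 None
```

Run:
```python
from h import *
set_joints([1.018,-.06,.45,2.08,0,1.437])
set_joints([.6,-.06,.45,2.08,0,1.437])
s=get_state();print(s["clock"],s["position"])
w=snap("wrist");t=snap("top");f=snap("side")
o=np.zeros((600,800,3),np.uint8);o[:384,:512]=w["img"];o[384:600,:288]=cv2.resize(t["img"],(288,216));o[384:600,288:576]=cv2.resize(f["img"],(288,216))
save({"img":o},"high");print(w["cam_to_world"].round(3).tolist(),w["fx"],w["cx"],w["cy"])
```

```text
3.25 [0.19274611 0.220597   0.64888271]
[[0.743, 0.634, 0.215, 0.138], [0.669, -0.703, -0.24, 0.283], [-0.001, 0.323, -0.947, 0.79], [0.0, 0.0, 0.0, 1.0]] 298.0251198301378 258.71259878401094 186.05103778769998
```

View pics/high.png

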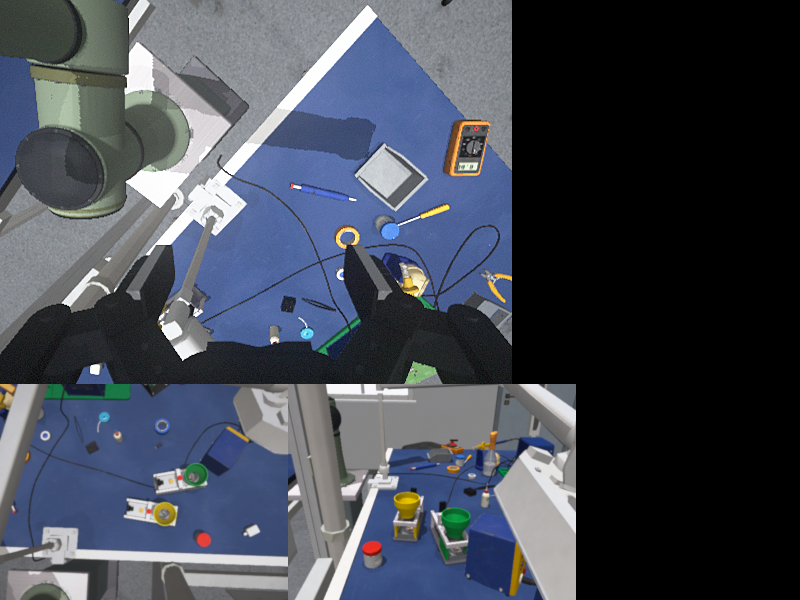

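The wrist view shows the pole's base at (213,215) and its top near (180,325), which puts the top at about z = 0.48. The high folded pose clears it, so I sweep over, descend and extend.

Run:
```python
from h import *
j=-.777
set_joints([j,-.06,.45,2.08,0,.96])
print(get_state()["clock"],get_state()["contact_force"].round(1) if hasattr(get_state()["contact_force"],'round') else get_state()["contact_force"])
u=np.array([np.cos(j),np.sin(j)]);n=np.array([-u[1],u[0]])
rot=down([0.0206,.123])
move=ik([*(.29*u+.0736*n),.32],rot); print(np.round(move,2)); set_joints(move)
grab(40)
fs=[]
for p in([.40,-.27,.27],[.43,-.31,.27]):
    movep(p,rot); w=snap("wrist")
    d=tip_of("wrist","yellow_push"); print([(e["centre"],round(e["score"],2)) for e in d]); fs.append((w,d))
r=[ray(w,d[0]["centre"]) for w,d in fs if d]
print(get_state()["clock"]);
if len(r)==2: print(tri(r),[atz(x,.085) for x in r])
o=np.zeros((300,800,3),np.uint8)
for i,(w,d) in enumerate(fs): o[:,i*400:i*400+400]=cv2.resize(w["img"],(400,300)); save(w,f"w{i}"); np.savez(f"w{i}.npz",**w)
save({"img":o},"pair")
```

```text
4.8917 [-0.2  0.4 -1.1]
[-0.78 -0.21 -0.55  1.24  0.    0.96]
[([266.2, 195.1], 0.62)]
[([235.5, 167.3], 0.65)]
8.2167
[ 0.40067615 -0.31775425  0.06143877] [array([ 0.4015464, -0.3089388,  0.085    ]), array([ 0.40354683, -0.31173922,  0.085     ])]
```

View pics/pair.png

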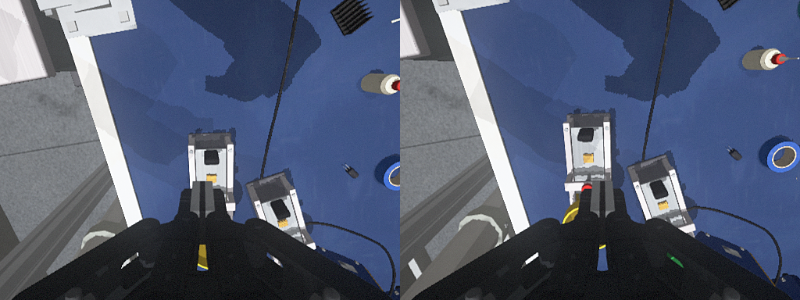

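Both wrist views show the tab centred between vertical rails (at about (270,202) and (239,173) in full-size pixels), so the tool is aligned with the slide axis. Next I descend before the push face and push.

Run:
```python
from h import *
d=np.array([-.0206,-.123,0]);d/=np.linalg.norm(d)
P=np.array([.4035,-.314,.080])
rot=down(-d)
up=np.array([0,0,1])
A=P-.048*d
movep(A+.08*up,rot)
print(move_l(A,.15,until_force=8), get_state()["position"])
f0=np.array(get_state()["contact_force"])
print("contact",move_l(P+.015*d,.04,until_force=3))
s=get_state();c=np.array(s["position"]);print(s["clock"],c,(c-P)@d,np.array(s["contact_force"])-f0)
print("stop",move_l(c+.062*d,.04,until_force=25))
s=get_state();e=np.array(s["position"]);print(s["clock"],"travel",(e-c)@d,np.array(s["contact_force"])-f0)
for n in("top","side"):
    save(snap(n),n+"1")
a=cv2.imread("pics/top1.png")[170:280,205:335];b=cv2.imread("pics/side1.png")[150:290,160:340]
o=np.zeros((330,800,3),np.uint8);o[:,:390]=cv2.resize(a,(390,330),interpolation=2);o[:,390:]=cv2.resize(b,(410,330),interpolation=2);cv2.imwrite("pics/after.png",o)
```

```text
False [ 0.41251651 -0.2678266   0.08124622]
contact True
10.4167 [ 0.40500005 -0.30390019  0.07958876] -0.010208852988351376 [ 0.83223136 -0.47927344  0.2650818 ]
stop True
11.5583 travel 0.04390027003956429 [0.63730996 1.78705183 0.64430003]
```

View pics/after.png

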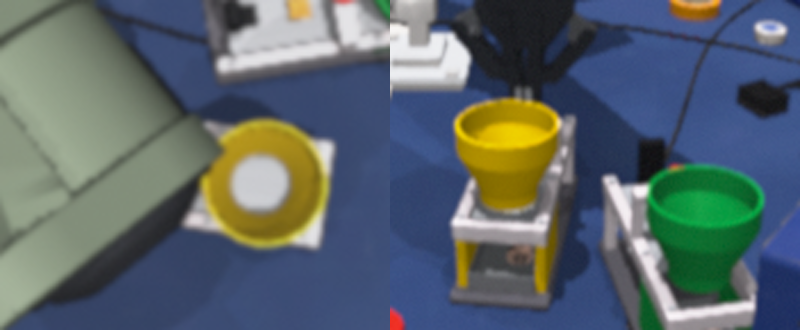

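The cup bottom now shows the white gate plate, but travel reads 44 mm, so I press again to make sure of the hard stop before backing off.

Run:
```python
from h import *
d=np.array([-.0206,-.123,0]);d/=np.linalg.norm(d)
s=get_state();c=np.array(s["position"])
print("stop",move_l(c+.02*d,.03,until_force=25))
s=get_state();e=np.array(s["position"]);print(s["clock"],e,"travel",(e-c)@d,np.array(s["contact_force"]))
sleep(.3);s=get_state();print((np.array(s["position"])-c)@d,np.array(s["contact_force"]))
move_l(e-.08*d,.12);move_l(e-.08*d+[0,0,.15],.2)
w=snap("wrist");t=snap("top");print(get_state()["clock"])
save({"img":np.hstack([cv2.resize(w["img"],(400,300)),cv2.resize(t["img"][160:280,190:350],(400,300),interpolation=2)])},"fin")
```

```text
stop True
12.0667 [ 0.39720199 -0.34666771  0.07786972] travel -0.0001572515569882919 [1.14938701 0.96890213 0.04904129]
-0.00031690210528387725 [-0.58553821  0.11993423 -0.31655032]
14.1833
```

View pics/fin.png

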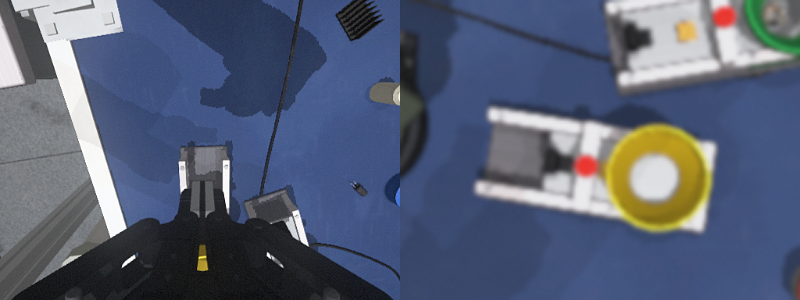

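The gate has moved under the bridge and the tab now sits next to it, and green is unchanged. I measure the tab's travel along the slide in the top view, before and now.

Run:
```python
from h import *
d=np.array([-.0206,-.123,0]);d/=np.linalg.norm(d);n=np.array([-d[1],d[0],0])
t=snap("top");M=np.linalg.inv(t["cam_to_world"])
print([(e["centre"],e["score"]) for e in tip_of("top","yellow_push")])
a=cv2.cvtColor(cv2.imread("pics/top0.png"),cv2.COLOR_BGR2RGB)
# rectify plane z=.106 : axis right = d, 0.2 mm... 4 px/mm
O=atz(ray(t,(231,219)),.106)
cs=[(-30,-35),(110,-35),(110,35),(-30,35)]
src=[]
for x,y in cs:
    p=M@np.append(O+d*x/1e3-n*y/1e3*-1,1);src.append((p[0]/p[2]*t["fx"]+t["cx"],p[1]/p[2]*t["fy"]+t["cy"]))
H=cv2.getPerspectiveTransform(np.float32(src),np.float32([((x+30)*5,(y+35)*4) for x,y in cs]))
R2=[cv2.warpPerspective(i,H,(700,280),flags=2) for i in(a,t["img"])]
save({"img":np.vstack(R2)},"rect")
print(get_state()["clock"])
```

```text
[([245.8, 220.3], 0.68)]
14.2833
```

View pics/rect.png

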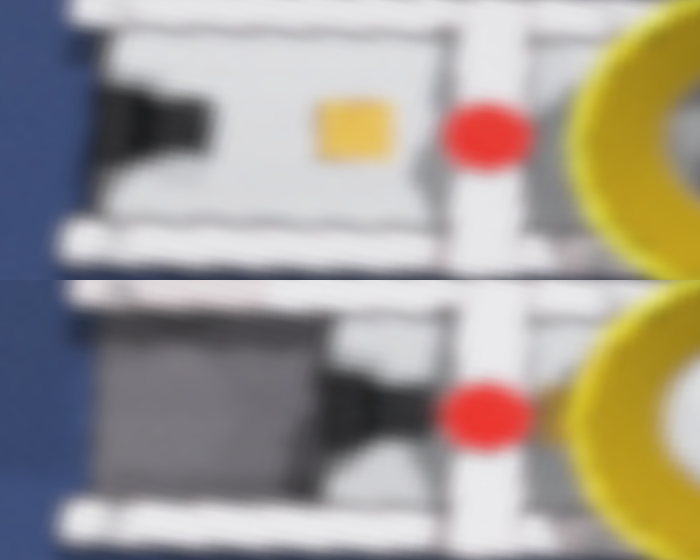

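The tab's back is now about 17 mm before the bridge, which matches the shut position, and the gold lug is past the knob. The measured 45–47 mm of travel leaves some doubt, so I press once more, harder, as a confirmation.

Run:
```python
from h import *
d=np.array([-.0206,-.123,0]);d/=np.linalg.norm(d)
e=np.array([.3972,-.3467,.080])
move_l(e-.03*d+[0,0,.06],.3);move_l(e-.03*d,.15)
print("stop",move_l(e+.025*d,.06,until_force=45))
s=get_state();print(s["clock"],(np.array(s["position"])-e)@d,s["position"],s["contact_force"])
move_l(e-.05*d,.15);move_l(e-.05*d+[0,0,.12],.25)
t=snap("top");print(get_state()["clock"],[(x["centre"],x["score"]) for x in tip_of("top","yellow_push")])
a=cv2.imread("pics/fin.png")[:,400:];b=cv2.cvtColor(cv2.resize(t["img"][160:280,190:350],(400,300),interpolation=2),4)
print(cv2.phaseCorrelate(np.float32(a[100:200,80:190,1]),np.float32(b[100:200,80:190,1])))
```

```text
stop True
15.975 -0.0003770548097773545 [ 0.39705063 -0.34629268  0.07976643] [0.59252362 2.98393302 2.29332032]
17.1333 [([245.3, 221.2], 0.97)]
((0.004502999748630998, 0.005804782104355866), 0.8210282823244731)
```

```bash
python3 -c "
from cell import *
print(sign_off())"
```

```text
the job is handed in; nothing more can be done
None
```

The yellow hopper's gate is pushed shut: it held against its hard stop at 25 N and again at 45 N. The catch click itself was not visible; I inferred it from the lug having passed the knob. I left the green gate open and untouched, and handed in with the arm clear at about 17 s on the clock.

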